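# Tap a jammed flask to free its stand-offs into the tray

### The arm

A 6-joint arm with a two-finger parallel gripper is mounted at the origin on the work surface. World frame = base frame: x ahead of the robot, y to its left, z up, the work surface at z = 0. Lengths are in m, angles in rad, forces in N, time in s.
With the tool pointing down it reaches from about 0.275 to 0.875 m from the base axis. Payload 12.5 kg.
Tool frame: the origin (TCP) lies at the very end of the fingers, on their centre line; the grasp point (between the pads) lies 19 mm behind it; x points along the fingers, y is the direction in which the jaws open and shut, and the axes are right-handed (so a half turn about x gives the same grasp; the last joint's range is limited). The gripper opens to 85 mm and grips with 20 to 120 N. Pads are 22 mm wide; open, the fingers measure 114 mm over their backs; the gripper's body (76 mm by 85 mm) begins 54 mm behind the grasp point. The pads swing forward as they close: fully open they stand 13 mm farther back than shut.
Start: joints at [-0.085, 0.351, 1.652, -0, 1.139, -0.085], TCP at [0.55, 0, 0.231] pointing down, gripper open.
Joint ranges: [-2.75, 2.75], [-0.79, 2.1], [0.01, 2.65], [-1.57, 4.71], [0.07, 3.14], [-2.87, 2.87]. Speed limits (rad/s): [2.22, 2.22, 2.79, 3.14, 3.14, 3.14].

### API

Orientations are given as a 3x3 rotation matrix whose columns are the frame's x, y, z axes.
In Python, from bench import manip gives the robot as it stands. Calls block until the motion is done:
- manip.move_ptp(position, orientation): joint-space move of the TCP to a pose.
- manip.move_l(position, attitude=None, max_speed=0.15): straight line of the TCP; attitude=None keeps the orientation; max_speed is the mean speed in m/s.
- manip.move_j(angles): joint-space move.
- manip.set_gripper(opening, effort=None): opening from 0.0 (shut) to 1.0 (fully open); effort is the grip in N (None keeps the last); returns when the fingers have stopped.
- manip.dwell(seconds).
- manip.inverse_kinematics(position, orientation): joint angles nearest the present ones, or None.
- manip.grab_frame(name): name is "scene" or "side" or "wrist"; returns (picture, depth): 420x560x3 uint8, red, green, blue; 420x560 float32, m along the optical axis (not along the pixel's ray), 0 where there is no reading.
- manip.get_calibration(name): a dict with "camera_matrix" (3x3 intrinsics, pixels), "R" (3x3) and "t" (3): a world point X has camera coordinates R X + t. Camera axes: x right, y down, z forward; pixel columns grow to the right and rows downward; lengths in m; the calibration is good to about 2 mm. A picture is of the moment at which its call begins: read the wrist's pose just before it. get_calibration takes no time and is no camera call; for the wrist camera it gives the pose at the moment of the call.
A pose or a line that the arm cannot do raises manip.Unreachable and nothing moves.
- manip.sign_off(): hands the job in, once; it reports no verdict.
Trained networks look in the newest picture that a camera, given by its name, has taken for a name from the list of things; names that differ only in an ending like _2 or _b are one class to them, and where a whole thing is asked for, a point or a joint stands for the part that bears it (a point fixed in the world has none). Each returns a list of dicts, best first, with "confidence" (0 to 1); they miss things now and then, are a little off and sometimes report something else, mostly with a low value. They report only what shows in the picture. A call takes as long as a camera call. They do not tell look-alikes from the thing itself.
- manip.look_for(camera, name): "at" ([x, y, z] in m, in world coordinates, good to about 4 mm: the middle of the surface that is visible of it).
Readings, each from a call of its own:
- manip.current_time(): time.
- manip.current_qpos(): joint angles.
- manip.current_joint_vel(): joint speeds.
- manip.current_joint_torque(): joint torques, N m.
- manip.current_ee_pos(): TCP position.
- manip.current_tcp_rot(): TCP orientation.
- manip.current_force(): force on the tool from outside, world axes, zero at the start.
- manip.current_ft_torque(): the same for the moment, N m.
- manip.current_grip_width(): opening from 0.0 (shut) to 1.0 (fully open).
Only numpy, scipy, OpenCV 4.12 (cv2) and the standard library are available. Lean on these libraries where they do the work, as an engineer would, in place of code of your own. Each camera call takes 0.05 s, during which the arm holds its last target.

### The job

Three brass stand-offs have jammed behind the neck of the clear flask that hangs neck-down in the bench vice. Stand the black parts tray on the bench under the flask's mouth and let go of it, then tap the side of the flask near its neck, sharply but gently since it is thin plastic, as often as it takes until all three have dropped into the tray. Do not touch the stand-offs, do not disturb the tin, the reel or the jar, and leave the tray standing there with the stand-offs in it.

Things in the scene. Friction and masses are not known exactly. Their poses are not given: they have to be found in the camera images.
- vise: fixed grey bench vice, 275 mm high: round foot 110 mm across, column, ball joint with a lever pointing back, and two rubber-padded jaws, one above and one below, that hold the bottom end of the flask. Origin on the bench at the centre of its foot, z up; the flask leans out towards its +x. It stands elsewhere, and turned another way, each time.
- flask: flat clear flask of thin (3 mm) plastic, clamped neck-down, 42 degrees below level. x runs along it to the mouth, y across its width, z square to its flat faces (up). Origin between the jaw pads. Body 96 mm wide (y), 36 thick (z), from x = -35 to shoulders at x = 98 (corners) to 105 (neck); neck 46 by 36 outside, 40 by 30 inside. The jaws reach to x = 22. It cannot leave the vice.
- mouth (a point): the centre of the flask's open mouth (x = 135 mm in the flask's frame), 109 mm above the bench; the lower lip of the neck is 95 mm above the bench. The stand-offs leave it at up to 1 m/s and fly on about 60 mm the way the neck points.
- side_left (a point): point to tap on the outer face of the flask's +y side wall, x = 80 mm in the flask's frame, middle of its thickness, 145 mm above the bench. The wall is flat and upright, outward normal the flask's +y. The pads let the flask swing a little about its z through its origin: 5 N here gives about 3 mm, and it comes back softly.
- side_right (a point): the same point on the -y side wall, outward normal the flask's -y. From above, the flask rises towards the vice: a gripper reaching down beside it has more room when it leans about 25 degrees, its body towards the mouth's side. A tap of 5 to 10 N felt at the wrist is enough; peaks over 40 N would crack it.
- spacer_a: hexagonal brass stand-off, 60 mm long (x), 13 mm across flats, 55 g, origin at its centre. It lies crosswise in the flask, its ends on the two shoulders, blocking the neck. A sharp tap jerks the flask from under it: it creeps 1 to 5 mm a tap towards the tapped side, until (9 to 11 mm off the middle) its far end drops into the neck. It starts up to 5 mm off the middle, to either side.
- spacer_b: a second stand-off of the same size, lying lengthwise in the flask behind spacer_a, on the -y side; it slides out after it. A slow push and slow withdrawal carry the stand-offs along without freeing them, and taps that have stopped helping must be made a little harder.
- spacer_c: a third stand-off of the same size, lying lengthwise behind spacer_a on the +y side; it slides out after it. A stand-off left in the flask has its centre more than 65 mm above the bench, one in the tray less. They can stick once more inside the neck; further taps free them.
- tray: loose black plastic parts tray, 170 mm (x) by 110 mm (y) by 50 mm high, walls and floor 4 mm, 220 g, open on top, with a raised hand grip at its +x end. Origin under its centre. To catch well it lies along the flask, grip end away from the vice, the mouth over a point 30 to 40 mm to -x of its centre.
- grip (a point): the centre of the top edge of the tray's hand grip, at tray x = 91 mm, 85 mm above the tray's underside. The grip is an upright plate 12 mm thick (tray x) and 50 mm wide (tray y), standing 35 mm above the rim; pinch it from above across its thickness.
- tin: bystander: round tin with a white lid, 71 mm across, 48 mm high, beside the vice; origin at the centre of its underside. Leave it alone.
- reel: bystander: reel of solder wire with black flanges, 68 mm across, 48 mm high, behind the vice; origin at the centre of its underside. Leave it alone.
- jar: bystander: small glass jar with a black lid, 60 mm across, 66 mm high; origin at the centre of its underside. Leave it alone.
Not all that is in view belongs to the job. Leave any orange look-alike of the tray alone.

How it is judged:
On the way, in this order (a step that is already met when the one before it is completed fails the run):
1. the tray stands flat on the bench under the flask's mouth, let go of (x of mouth in the frame of tray between -0.075 and 0.075 m and y of mouth in the frame of tray between -0.045 and 0.045 m and angle between tray's own z axis and vertical below 0.1 rad and height (world z) of tray below 0.008 m and linear speed of tray below 0.02 m/s and contact force between the fingers and tray below 0.3 N), for 0.2 s.
2. the flask is tapped from the side, so that its wall gives by at least half a millimetre, while the tray is under its mouth (x of mouth in the frame of tray between -0.075 and 0.075 m and y of mouth in the frame of tray between -0.045 and 0.045 m and angle between tray's own z axis and vertical below 0.1 rad and height (world z) of tray below 0.008 m and distance of side_left from where it was at the start of the episode above 0.0005 m).
At the end, for the whole second after the job is handed in: All three stand-offs lie at rest inside the tray (their centres within its walls and less than 45 mm above its underside), and the tray stands flat on the bench with the flask's mouth over it (mouth within 75 mm of the tray's centre along it and 45 mm across it), the flask at rest (x of mouth in the frame of tray between -0.075 and 0.075 m and y of mouth in the frame of tray between -0.045 and 0.045 m and angle between tray's own z axis and vertical below 0.1 rad and height (world z) of tray below 0.008 m and x of spacer_a in the frame of tray between -0.083 and 0.083 m and y of spacer_a in the frame of tray between -0.053 and 0.053 m and z of each of spacer_a, spacer_b, spacer_c in the frame of tray below 0.045 m and linear speed of each of spacer_a, spacer_b, spacer_c below 0.03 m/s and x of spacer_b in the frame of tray between -0.083 and 0.083 m and y of spacer_b in the frame of tray between -0.053 and 0.053 m and x of spacer_c in the frame of tray between -0.083 and 0.083 m and y of spacer_c in the frame of tray between -0.053 and 0.053 m and linear speed of each of flask, tray below 0.02 m/s); the robot touches nothing.
It fails at once if the robot presses or strikes the flask with more than 40 N (contact force between any of the fingers, the arm and flask above 40 N).
It fails at once if the robot touches a stand-off (contact force between any of the fingers, the arm and spacer_a above 0.3 N or contact force between any of the fingers, the arm and spacer_b above 0.3 N or contact force between any of the fingers, the arm and spacer_c above 0.3 N).
It fails at once if the tin is shifted by more than 30 mm (distance of tin from where it was at the start of the episode above 0.03 m).
It fails at once if the reel is shifted by more than 30 mm (distance of reel from where it was at the start of the episode above 0.03 m).
It fails at once if the jar is shifted by more than 30 mm (distance of jar from where it was at the start of the episode above 0.03 m).
It also fails if it takes over 64 s, if anything falls off the work surface, if the arm or the gripper's body presses on something with over 40 N, if the wrist force passes 120 N, or if a joint passes its speed limit or range.

## Working session

There is one attempt and no reset: what is moved stays moved. The work goes in short steps, each a Python script; the robot and the scene stay as the last script left them, time stands still between calls to the robot, and variables do not carry over. Pictures are saved under pics/ and viewed, and the job is handed in when it is done.

```bash
ls; mkdir -p pics
cat > h.py <<'E'
import numpy as np, cv2
from bench import manip as m
def snap(cam,name):
    p,d=m.grab_frame(cam); cv2.imwrite(f'pics/{name}.png',cv2.cvtColor(p,cv2.COLOR_RGB2BGR)); np.save(f'pics/{name}_d.npy',d)
    c=m.get_calibration(cam); np.savez(f'pics/{name}_c.npz',K=c['camera_matrix'],R=c['R'],t=c['t'])
    return p,d,c
def cloud(d,c):
    K=np.array(c['camera_matrix']);v,u=np.mgrid[:d.shape[0],:d.shape[1]]
    P=np.stack([(u-K[0,2])/K[0,0]*d,(v-K[1,2])/K[1,1]*d,d],-1)
    return (P-np.array(c['t']))@np.array(c['R'])
def proj(X,c):
    q=np.array(c['camera_matrix'])@(np.array(c['R'])@np.array(X)+np.array(c['t']));return q[:2]/q[2]
E
python3 - <<'E'
from h import *
for cam in ['scene','side','wrist']:
    p,d,c=snap(cam,cam+'0')
    for n in ['vise','flask','mouth','tray','grip','tin','reel','jar','spacer_a']:
        r=m.look_for(cam,n)
        for q in r[:3]:
            print(cam,n,round(q['confidence'],2),np.round(q['at'],3),np.round(proj(q['at'],c)))
print(m.current_time())
E
```

```text
pics
scene vise 0.62 [0.63  0.186 0.161] [381. 237.]
scene flask 0.61 [0.653 0.142 0.167] [364. 243.]
scene mouth 0.65 [0.657 0.14  0.17 ] [363. 243.]
scene tray 0.89 [0.252 0.236 0.031] [365. 190.]
scene tray 0.55 [ 0.507 -0.23   0.024] [196. 256.]
scene grip 0.86 [ 0.509 -0.227  0.024] [197. 257.]
scene grip 0.56 [0.253 0.235 0.033] [365. 189.]
scene tin 0.45 [0.508 0.234 0.007] [383. 254.]
scene reel 0.63 [0.607 0.359 0.047] [447. 267.]
scene jar 0.62 [0.44 0.39 0.04] [438. 225.]
side vise 0.6 [0.588 0.189 0.147] [283. 147.]
side flask 0.81 [0.615 0.108 0.148] [307. 161.]
side mouth 0.81 [0.617 0.108 0.156] [308. 158.]
side mouth 0.54 [0.471 0.202 0.045] [245. 185.]
side tray 0.9 [0.292 0.255 0.019] [181. 202.]
side tray 0.84 [ 0.522 -0.223  0.006] [345. 301.]
side grip 0.96 [ 0.528 -0.232  0.007] [350. 302.]
side grip 0.65 [0.291 0.254 0.018] [181. 203.]
side grip 0.43 [0.617 0.11  0.147] [307. 160.]
side tin 0.98 [0.47  0.202 0.044] [245. 185.]
side reel 0.7 [0.58  0.353 0.044] [254. 143.]
side jar 0.9 [0.417 0.379 0.05 ] [203. 154.]
side jar 0.57 [0.618 0.109 0.147] [308. 160.]
side spacer_a 0.66 [0.583 0.352 0.043] [255. 143.]
wrist vise 0.61 [0.619 0.117 0.158] [389.  45.]
wrist vise 0.42 [0.62  0.117 0.155] [388.  46.]
wrist flask 0.89 [0.622 0.12  0.157] [393.  40.]
wrist mouth 0.96 [0.621 0.12  0.156] [391.  40.]
wrist tray 0.59 [ 0.524 -0.185  0.003] [262. 312.]
wrist tray 0.59 [0.323 0.166 0.024] [57. 23.]
wrist grip 0.93 [ 0.526 -0.189  0.003] [264. 314.]
wrist grip 0.79 [0.324 0.17  0.026] [57. 19.]
wrist tin 0.51 [0.484 0.186 0.009] [218.   6.]
1.5
```

View pics/scene0.png

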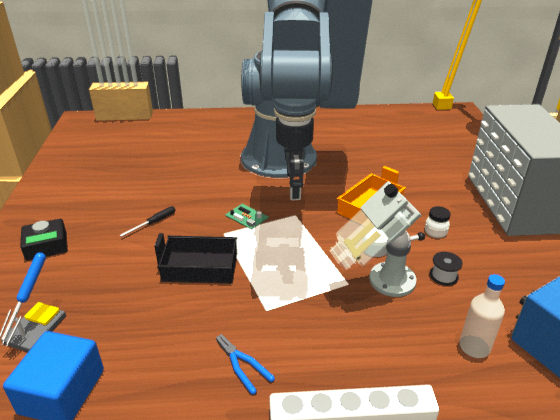

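View pics/side0.png

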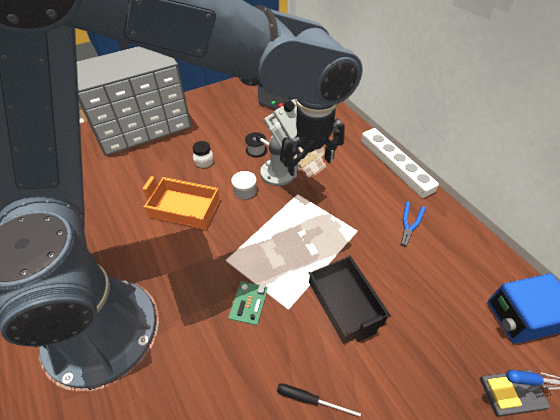

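View pics/wrist0.png

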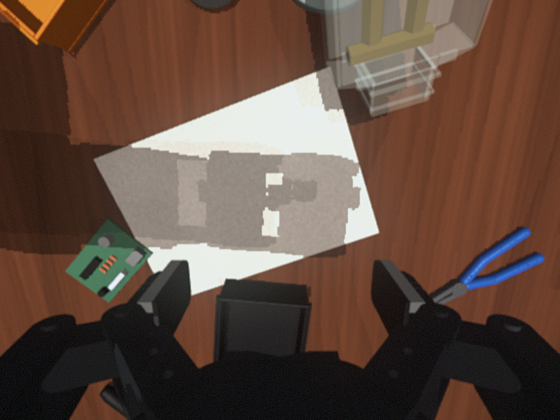

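The black tray is at scene (198,258) and side (348,300). Its grip is at scene (160,247), so the grip end points towards -y. The orange look-alike is at scene (372,198) and side (183,203), and I'll leave it alone. The wrist view shows the flask's neck near (397,82), with spacer_a crosswise at (392,47). Next I'll measure the tray and flask.

Run:
```python
from h import *
def ld(n):
    z=np.load(f'pics/{n}_c.npz');c=dict(camera_matrix=z['K'],R=z['R'],t=z['t']);return cv2.imread(f'pics/{n}.png'),np.load(f'pics/{n}_d.npy'),c
for n in ['scene0','side0']:
    im,d,c=ld(n);P=cloud(d,c)
    sel=(d>0)&(abs(P[...,0]-.52)<.2)&(abs(P[...,1]+.22)<.17)&(P[...,2]>.012)&(im.max(-1)<80)
    Q=P[sel]; print(n,'tray',len(Q),Q.min(0).round(3),Q.max(0).round(3))
    rim=Q[(Q[:,2]>.042)&(Q[:,2]<.056)]; r=cv2.minAreaRect(rim[:,:2].astype(np.float32)*1000);print(r, cv2.boxPoints(r))
    g=Q[Q[:,2]>.062];print('grip',len(g),g.mean(0).round(3)); 
    if len(g)>5:
        print(cv2.minAreaRect(g[:,:2].astype(np.float32)*1000))
    # flask/vise region
    sel=(d>0)&(abs(P[...,0]-.6)<.16)&(abs(P[...,1]-.2)<.14)&(P[...,2]>.005)
    low=P[sel&(P[...,2]<.02)];print('low',low[:,:2].min(0),low[:,:2].max(0))
    br=(im[...,2]>im[...,0].astype(int)+40)&sel&(P[...,2]>.1)
    print('highest',P[sel&(P[...,2]>.2)].mean(0), br.sum())
ims=[]
im,d,c=ld('wrist0');a=cv2.resize(im[0:130,300:500],None,fx=3,fy=3,interpolation=cv2.INTER_CUBIC)
dd=np.clip((d[0:130,300:500]-.0)/.5*255,0,255).astype(np.uint8);cv2.imwrite('pics/wc.png',np.vstack([a,])) ;print(d[82,380:420:5],d[100,380:420:5],d[47,350:440:10])
im,d,c=ld('scene0');cv2.imwrite('pics/sc.png',cv2.resize(im[170:300,320:470],None,fx=4.5,fy=4.5,interpolation=cv2.INTER_CUBIC))
im,d,c=ld('side0');cv2.imwrite('pics/sdc.png',cv2.resize(im[260:360,290:410],None,fx=5,fy=5,interpolation=cv2.INTER_CUBIC))
```

```text
scene0 tray 2518 [ 0.32  -0.375  0.012] [ 0.594 -0.05   0.523]
((519.0288696289062, -225.7993621826172), (184.040283203125, 123.86148071289062), 83.7578353881836) [[ 447.45987 -310.54016]
 [ 570.587   -324.00772]
 [ 590.5979  -141.05856]
 [ 467.47076 -127.591  ]]
grip 301 [ 0.555 -0.173  0.298]
((542.5460205078125, -182.80125427246094), (280.4298095703125, 48.67278289794922), 78.01849365234375)
low [0.47197918 0.06161593] [0.74129613 0.33992191]
highest [0.6178801  0.18382592 0.25876452] 1612
side0 tray 6349 [ 0.32  -0.378  0.012] [ 0.589 -0.05   0.582]
((519.2415161132812, -229.92572021484375), (180.5155487060547, 115.68758392333984), 84.48738098144531) [[ 452.99463 -314.2093 ]
 [ 568.1472  -325.3228 ]
 [ 585.4884  -145.64215]
 [ 470.33582 -134.52863]]
grip 4766 [ 0.494 -0.068  0.503]
((487.16729736328125, -185.83697509765625), (263.1815490722656, 180.89210510253906), 84.90388488769531)
low [0.44069012 0.06216683] [0.74359246 0.33980089]
highest [0.58651113 0.18517341 0.2411076 ] 402
[0.21514313 0.21442743 0.21687905 0.21641408 0.21849704 0.2163526
 0.21692277 0.21897306] [0.22874899 0.22909923 0.22922933 0.23106055 0.22977804 0.2309868
 0.23384733 0.23526944] [0.1875944  0.19066022 0.19165279 0.19259927 0.1944743  0.19590698
 0.19710805 0.197434   0.19917479]
```

View pics/wc.png

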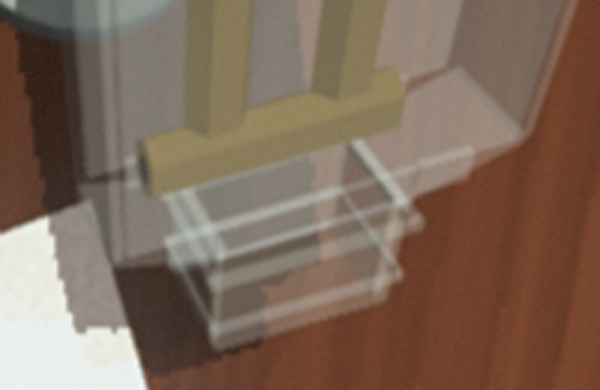

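View pics/sc.png

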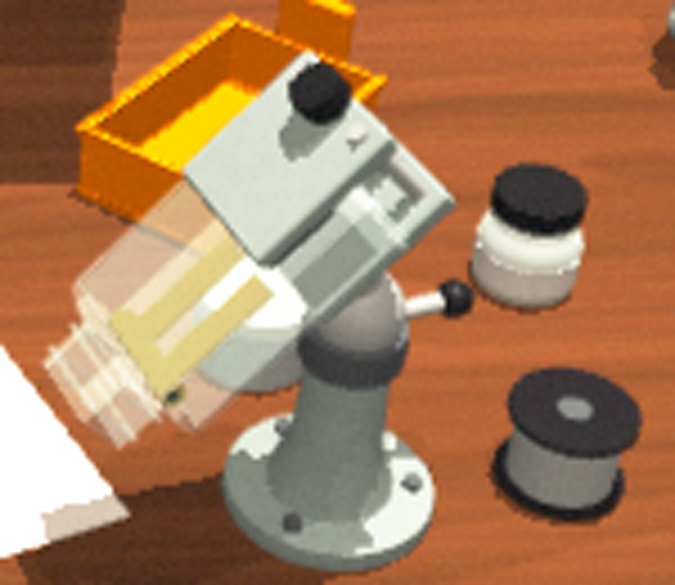

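View pics/sdc.png

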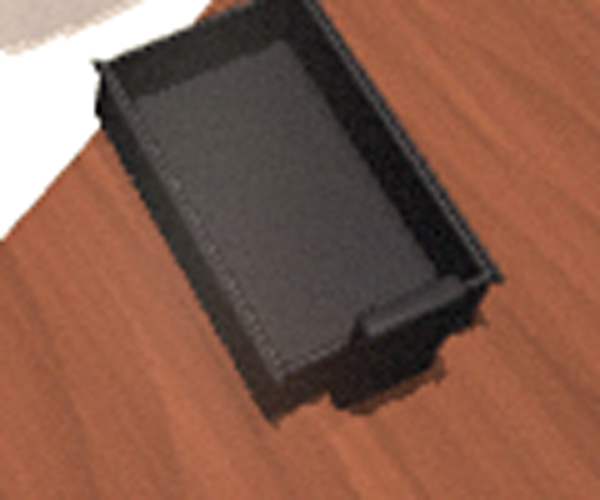

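```bash
cat > fit.py <<'E'
from h import *
from scipy.optimize import least_squares
def ld(n):
    z=np.load(f'pics/{n}_c.npz');c=dict(camera_matrix=z['K'],R=z['R'],t=z['t']);return cv2.imread(f'pics/{n}.png'),np.load(f'pics/{n}_d.npy'),c
a=np.radians(42)
def Rf(y):
    X=np.array([np.cos(a)*np.cos(y),np.cos(a)*np.sin(y),-np.sin(a)]);Y=np.array([-np.sin(y),np.cos(y),0]);return np.stack([X,Y,np.cross(X,Y)],1)
def box(p,lo,hi):
    q=np.abs(p-(lo+hi)/2)-(hi-lo)/2
    return np.linalg.norm(np.maximum(q,0),axis=1)+np.minimum(q.max(1),0)
def sdf(P,s):
    M=np.array([s[0],s[1],.109]);p=(P-M)@Rf(s[2])+[.135,0,0]
    return np.minimum(box(p,np.array([-.035,-.048,-.018]),np.array([.1,.048,.018])),box(p,np.array([.09,-.023,-.018]),np.array([.135,.023,.018]))),p
def fit(Ps,s):
    for thr in [.04,.025,.015,.01]:
        d,p=sdf(Ps,s);Q=Ps[(abs(d)<thr)&(p[:,0]>.03)]
        s=least_squares(lambda v:sdf(Q,v)[0],s,loss='soft_l1',f_scale=.002).x
    d,p=sdf(Q,s);return s,np.abs(d).mean(),len(Q)
if __name__=='__main__':
    for n in ['wrist0','scene0','side0']:
        im,d,c=ld(n);P=cloud(d,c);k=(d>0)&(P[...,2]>.085)&(P[...,2]<.22)&(abs(P[...,0]-.62)<.12)&(abs(P[...,1]-.12)<.12)
        if n=='side0': print(k.sum())
        for y0 in [-60,-90,-120]:
            s,e,N=fit(P[k],np.array([.63,.09,np.radians(y0)]));print(n,s.round(4),np.degrees(s[2]).round(1),e,N)
    for n in ['scene0','side0']:
        im,d,c=ld(n);P=cloud(d,c)
        g=P[(d>0)&(P[...,2]>.058)&(P[...,2]<.1)&(abs(P[...,0]-.51)<.06)&(abs(P[...,1]+.315)<.06)];print(n,len(g),g.mean(0),g.max(0),cv2.minAreaRect(g[:,:2].astype(np.float32)*1000))
        t=g[g[:,2]>.08];print(len(t),t.mean(0) if len(t) else '')
        for nm,(x,y),r in [('tin',(.47,.2),.06),('reel',(.6,.355),.06),('jar',(.42,.385),.05)]:
            q=P[(d>0)&(np.hypot(P[...,0]-x,P[...,1]-y)<r)&(P[...,2]>.035)&(P[...,2]<.075)];print(nm,len(q),q.min(0).round(3),q.max(0).round(3))
        q=P[(d>0)&(P[...,2]>.006)&(P[...,2]<.02)&(abs(P[...,0]-.66)<.09)&(abs(P[...,1]-.2)<.09)];print('foot',len(q),q.min(0).round(3),q.max(0).round(3),cv2.minEnclosingCircle(q[:,:2].astype(np.float32)))
E
python3 fit.py
```

```text
wrist0 [ 0.6396  0.0904 -1.2933] -74.1 0.000524522040556079 13904
wrist0 [ 0.6396  0.0904 -1.2933] -74.1 0.0005245220406694612 13904
wrist0 [ 0.6396  0.0904 -1.2933] -74.1 0.0005245220410046121 13904
scene0 [ 0.6383  0.0921 -1.2909] -74.0 0.001194098486472916 1859
scene0 [ 0.6383  0.0921 -1.2909] -74.0 0.0011940984862174008 1859
scene0 [ 0.6383  0.0921 -1.2909] -74.0 0.0011940984862675364 1859
1001
side0 [ 0.6397  0.0903 -1.3032] -74.7 0.001255658143454647 543
side0 [ 0.6397  0.0903 -1.3032] -74.7 0.0012556581437155703 543
side0 [ 0.6397  0.0903 -1.3032] -74.7 0.0012556581456634834 543
scene0 159 [ 0.5187259  -0.31053155  0.07651072] [ 0.5399725  -0.30359559  0.0881091 ] ((513.3327026367188, -311.4677429199219), (12.729066848754883, 53.138023376464844), 84.08451080322266)
76 [ 0.51376272 -0.31124544  0.08467117]Traceback (most recent call last):
  File "fit.py", line 30, in <module>
    q=P[(d>0)&(np.hypot(P[...,0]-x,P[...,1]-y)<r)&(P[...,2]>.035)&(P[...,2]<.075)];print(nm,len(q),q.min(0).round(3),q.max(0).round(3))
                                                                                                   ~~~~~^^^
    return umr_minimum(a, axis, None, out, keepdims, initial, where)
ValueError: zero-size array to reduction operation minimum which has no identity
```

```bash
cat >> h.py <<'E'
yaw=np.radians(-74.2);u=np.array([np.cos(yaw),np.sin(yaw),0]);Y=np.array([-np.sin(yaw),np.cos(yaw),0]);mouth=np.array([.6394,.0908,.109])
def Rdown(th):
    c,s=np.cos(th),np.sin(th);return np.array([[0,c,s],[0,s,-c],[-1,0,0]],float)
E
python3 - <<'E'
from h import *
from fit import ld,Rf
im,d,c=ld('wrist0');R=np.array(c['R']);K=c['camera_matrix'];o=-R.T@c['t'];F=Rf(yaw)
print('cam',o.round(3),'TCP',m.current_ee_pos(),'\n',np.round(m.current_tcp_rot(),2))
for px in [(353,56),(433,30),(392,43)]:
  for zf in [-.0085,-.002]:
    r=R.T@np.linalg.inv(K)@[px[0],px[1],1];n=F[:,2];pl=mouth+zf*n
    X=o+r*((pl-o)@n)/(r@n);print(px,zf,((X-mouth)@F+[.135,0,0]).round(4))
im,d,c=ld('side0');P=cloud(d,c)
for nm,(x,y),rr in [('tin',(.47,.2),.06),('jar',(.42,.385),.05)]:
    q=P[(d>0)&(np.hypot(P[...,0]-x,P[...,1]-y)<rr)&(P[...,2]>.035)&(P[...,2]<.075)];print(nm,len(q),q.min(0).round(3),q.max(0).round(3))
q=P[(d>0)&(P[...,2]>.004)&(P[...,2]<.02)&(abs(P[...,0]-.63)<.09)&(abs(P[...,1]-.2)<.09)];print('foot',len(q),q.min(0).round(3),q.max(0).round(3))
im,d,c=ld('scene0');P=cloud(d,c)
q=P[(d>0)&(P[...,2]>.004)&(P[...,2]<.02)&(abs(P[...,0]-.63)<.12)&(abs(P[...,1]-.22)<.09)];print('foot',len(q),q.min(0).round(3),q.max(0).round(3))
g0=np.array([.5135,-.3115]);
for th in [-95.9,84.1]:
    for p in ([*g0,.055],[*g0,.2]):print(th,m.inverse_kinematics(p,Rdown(np.radians(th))))
    g1=mouth+.126*u
    for p in ([*g1[:2],.06],[*g1[:2],.2]):print(' t',m.inverse_kinematics(p,Rdown(np.radians(th+21.7))))
# tap poses
b=np.cos(np.radians(25))*np.array([0,0,1])+np.sin(np.radians(25))*u
fo=mouth-.135*F[:,0]
for sd in (1,-1):
  S=fo+.08*F[:,0]+sd*.048*Y;print('side',sd,S.round(4))
  for sz in (1,-1):
    Z=sz*sd*Y;Rt=np.stack([-b,np.cross(Z,-b),Z],1)
    p=S-.005*b*1+sd*Y*.04
    print(sz,m.inverse_kinematics(p,Rt),m.inverse_kinematics(p+b*.1,Rt))
E
```

```text
cam [0.55  0.07  0.375] TCP [5.49980445e-01 3.06113411e-05 2.31285331e-01] 
 [[-0.  1.  0.]
 [-0.  0. -1.]
 [-1. -0.  0.]]
(353, 56) -0.0085 [ 0.0964 -0.0282 -0.0085]
(353, 56) -0.002 [ 0.0918 -0.0302 -0.002 ]
(433, 30) -0.0085 [ 0.0953  0.0301 -0.0085]
(433, 30) -0.002 [ 0.0907  0.0262 -0.002 ]
(392, 43) -0.0085 [ 0.0956  0.0006 -0.0085]
(392, 43) -0.002 [ 0.0911 -0.0024 -0.002 ]
tin 398 [0.442 0.184 0.035] [0.511 0.256 0.054]
jar 308 [0.39  0.365 0.035] [0.448 0.421 0.07 ]
foot 387 [0.54  0.111 0.004] [0.714 0.285 0.02 ]
foot 853 [0.51  0.132 0.004] [0.749 0.309 0.02 ]
-95.9 [-6.22774597e-01  6.63562564e-01  1.63861313e+00 -4.44089210e-16
  8.39416961e-01  1.05099616e+00]
-95.9 [-6.22774597e-01  4.74057289e-01  1.54749918e+00 -4.44089210e-16
  1.12003619e+00  1.05099616e+00]
 t [-1.14156807e-01  7.66225874e-01  1.41682164e+00 -4.44089210e-16
  9.58545142e-01  1.18087750e+00]
 t [-1.14156807e-01  6.07522620e-01  1.32729429e+00 -4.44089210e-16
  1.20677574e+00  1.18087750e+00]
84.1 [-6.22774597e-01  6.63562564e-01  1.63861313e+00 -4.44089210e-16
  8.39416961e-01 -2.09059650e+00]
84.1
[... 260 characters left out ...]
89210e-16
  1.20677574e+00 -1.96071516e+00]
side 1 [0.6745 0.1432 0.1458]
1 [ 0.00255857  0.82053023  1.15448193  0.4339643   1.31645425 -1.98672981] [-0.0514232   0.76091661  1.0403248   0.41296011  1.49594604 -1.96185382]
-1 [0.00255857 0.82053023 1.15448193 0.4339643  1.31645425 1.15486284] [-0.0514232   0.76091661  1.0403248   0.41296011  1.49594604  1.17973883]
side -1 [0.5821 0.1171 0.1458]
1 [-0.08033372  0.53275338  1.68731213  0.45434951  1.1256346   0.9740548 ] [-0.14796679  0.44138988  1.58003899  0.40788782  1.33017028  1.00638774]
-1 [-0.08033372  0.53275338  1.68731213  0.45434951  1.1256346  -2.16753786] [-0.14796679  0.44138988  1.58003899  0.40788782  1.33017028 -2.13520492]
```

spacer_a lies close to the middle, within a few mm, so either side will do. I'll tap the left side because it is open. First I'll move the tray.

Run:
```python
from h import *
R0=Rdown(np.radians(-95.9))
m.move_ptp([.5135,-.3115,.14],R0)
p,d,c=snap('wrist','w1')
print(m.current_time(), proj([.5135,-.3115,.085],c))
```

```text
2.7917 [281.5171344  228.65446764]
```

View pics/w1.png

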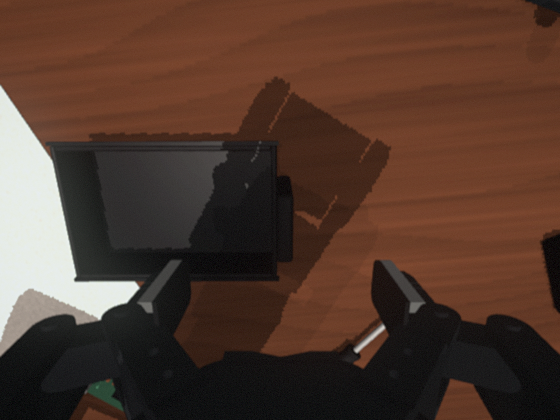

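The close view shows the black tray with its grip plate at (285,218), midway between the pads and close to the predicted (281,229). I'll grasp it now.

Run:
```python
from h import *
m.move_l([.5135,-.3115,.058],max_speed=.15)
m.set_gripper(0.0,60)
print(m.current_grip_width(),m.current_time(),m.current_force())
m.move_l([.5135,-.3115,.070],max_speed=.1)
print(m.current_force(),m.current_grip_width())
snap('side','s2');print(m.current_time())
```

```text
0.13025942261447412 4.1583 [-0.59123128 -1.03790759  4.0273383 ]
[ 0.57911876  0.06798316 -2.99244186] 0.1302879437700755
4.475
```

View pics/s2.png

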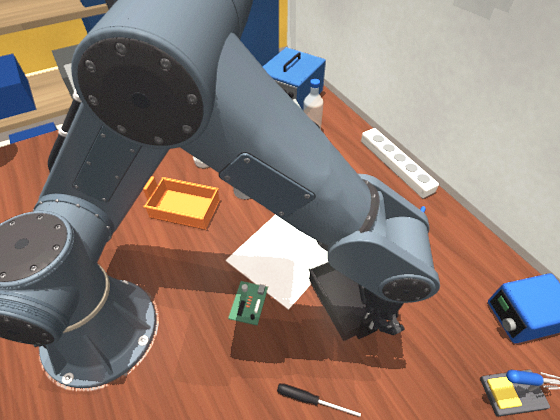

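Run:
```python
from h import *
from fit import ld
im,d,c=ld('side0');P=cloud(d,c)
for px in [(405,208),(417,205),(405,240)]:print(P[px[1],px[0]].round(3))
g1=(mouth+.126*u)[:2];print(g1)
R1=Rdown(np.radians(-74.2))
m.move_l([*g1,.070],R1,max_speed=.12)
print(m.current_time(),m.current_force(),m.current_grip_width())
snap('scene','s3')
```

```text
[ 0.835 -0.079  0.015]
[ 0.881 -0.082  0.004]
[ 0.763 -0.161  0.01 ]
[ 0.67370731 -0.03043947]
7.325 [-0.84139643  0.20703875 -2.76586745] 0.1298818712378869
```

View pics/s3.png

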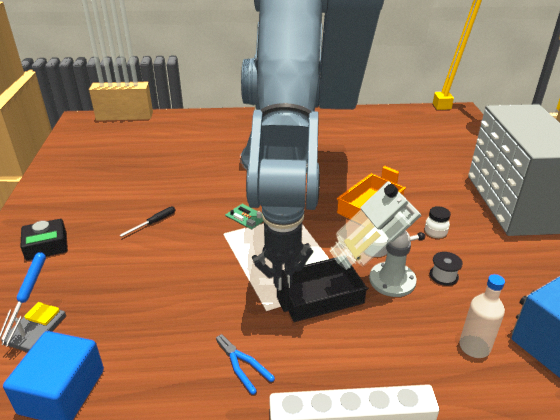

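The tray at (322,288) is now under the mouth and clear of the vice foot. I'll lower it and let go.

Run:
```python
from h import *
g1=(mouth+.126*u)[:2]
m.move_l([*g1,.0585],max_speed=.05)
print(m.current_force())
m.move_l([*g1,.0578],max_speed=.05)
print(m.current_force())
m.set_gripper(0.6)
m.move_l([*g1,.16],max_speed=.2)
c=m.get_calibration('wrist')
snap('scene','s4');snap('wrist','w4');print(m.current_time())
from fit import ld
im,d,c=ld('scene4' if 0 else 's4');P=cloud(d,c)
sel=(d>0)&(abs(P[...,0]-.65)<.12)&(abs(P[...,1]-.06)<.13)&(P[...,2]>.044)&(P[...,2]<.056)&(im.max(-1)<90)
r=cv2.minAreaRect(P[sel][:,:2].astype(np.float32)*1000);print(r,sel.sum())
sel=(d>0)&(abs(P[...,0]-.674)<.05)&(abs(P[...,1]+.03)<.05)&(P[...,2]>.06)&(P[...,2]<.092)&(im.max(-1)<90)
print(P[sel].mean(0),cv2.minAreaRect(P[sel][:,:2].astype(np.float32)*1000),sel.sum())
```

```text
[ 1.08463493 -1.97079634  0.76316508]
[-1.72799931 -2.01892812  6.50486911]
9.2333
((648.6856689453125, 51.718345642089844), (119.79820251464844, 183.58682250976562), 16.191200256347656) 649
[ 0.678976   -0.0301752   0.07794137] ((673.5955810546875, -30.497833251953125), (50.901126861572266, 12.434555053710938), 17.237546920776367) 180
```

View pics/s4.png

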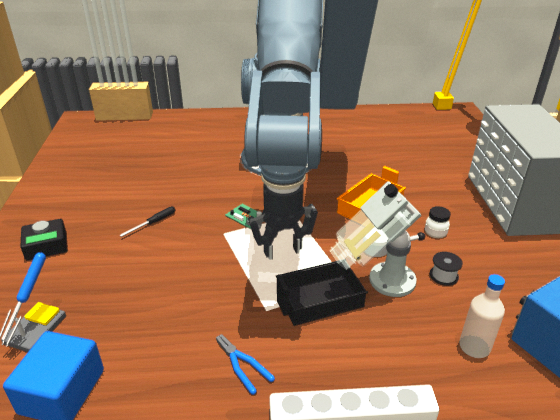

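View pics/w4.png

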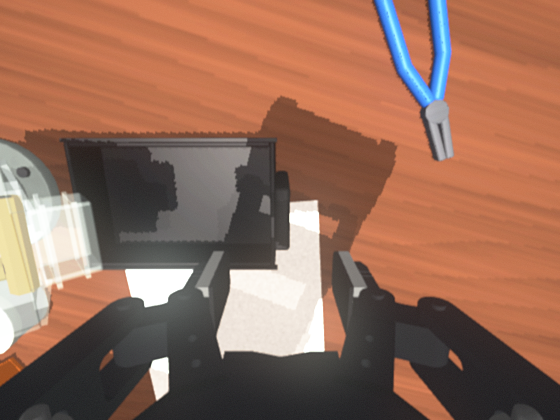

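Run:
```python
from h import *
from fit import ld,fit
im,d,c=ld('w4');P=cloud(d,c)
sel=(d>0)&(abs(P[...,0]-.65)<.12)&(abs(P[...,1]-.06)<.13)&(P[...,2]>.044)&(P[...,2]<.056)&(im.max(-1)<90)
print(cv2.minAreaRect(P[sel][:,:2].astype(np.float32)*1000),sel.sum())
print(proj(mouth,c),proj(mouth+.018*np.array([np.sin(np.radians(42))*u[0],np.sin(np.radians(42))*u[1],np.cos(np.radians(42))]),c))
k=(d>0)&(P[...,2]>.085)&(P[...,2]<.2)&(abs(P[...,0]-.63)<.08)&(abs(P[...,1]-.12)<.08)
print(fit(P[k],np.array([.6394,.0908,yaw])))
q=(P[sel]-mouth)[:,:2]; print((q@Y[:2]).min(),(q@Y[:2]).max(),(q@u[:2]).min(),(q@u[:2]).max())
```

```text
((649.49267578125, 51.479774475097656), (115.389404296875, 182.6326904296875), 15.77810287475586) 2447
[ 92.24930037 229.72986789] [ 98.81752059 237.0274941 ]
(array([ 0.64040515,  0.0902732 , -1.29925974]), np.float64(0.0008113172218950777), 11376)
-0.05870547065115675 0.0567311256704274 -0.050712513869109424 0.13190791815737912
```

```bash
cat >> h.py <<'E'
from fit import Rf
F=Rf(yaw);al=np.radians(25)
b=np.cos(al)*np.array([0,0,1])+np.sin(al)*u
def tapgeo(sd):
    S=mouth-.055*F[:,0]+sd*.048*Y
    Z=-sd*Y;Rt=np.stack([-b,np.cross(Z,-b),Z],1)
    return S-.005*b,Rt
def tap(sd,off,v,back=.025,f0=None):
    p,Rt=tapgeo(sd)
    m.move_l(p+sd*Y*off,max_speed=v)
    f=np.array(m.current_force())
    m.move_l(p+sd*Y*back,max_speed=v)
    return (f if f0 is None else f-f0)@(sd*Y)
E
python3 - <<'E'
from h import *
p,Rt=tapgeo(1)
m.set_gripper(0.0)
m.move_ptp(p+Y*.045+b*.09,Rt)
m.move_l(p+Y*.045,max_speed=.2)
snap('scene','s5');snap('wrist','w5');print(m.current_time(),m.current_force())
E
```

```text
11.1667 [0.83325751 0.52876122 0.47280822]
```

View pics/s5.png

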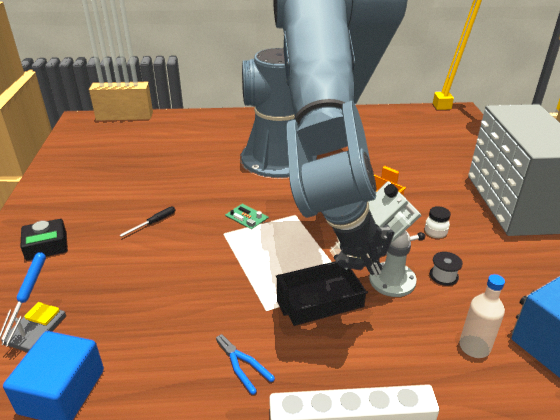

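View pics/w5.png

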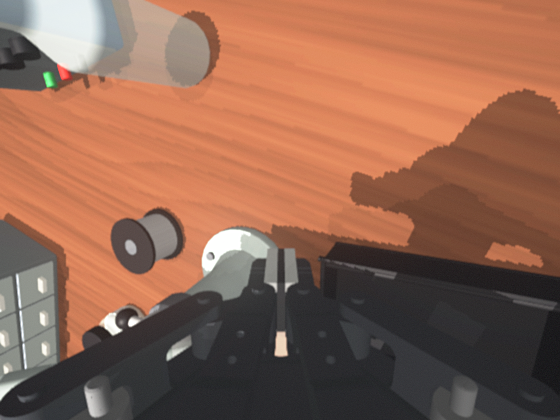

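Wrist view: the closed fingers at (280,280) are clear of the tray rim (right) and the vice. I'll approach in small taps and watch the force.

Run:
```python
from h import *
p,Rt=tapgeo(1);m.move_l(p+Y*.025,max_speed=.2);f0=np.array(m.current_force());print(m.current_time())
for off in (.015,.013,.011,.0095,.008,.007):
    f=tap(1,off,.15,f0=f0);print(off,round(f,2),round(m.current_time(),2))
    if f>5: break
snap('wrist','w6')
```

```text
11.4167
0.015 -1.17 11.92
0.013 -1.01 12.42
0.011 -1.03 12.92
0.0095 2.91 13.42
0.008 5.16 13.95
```

View pics/w6.png

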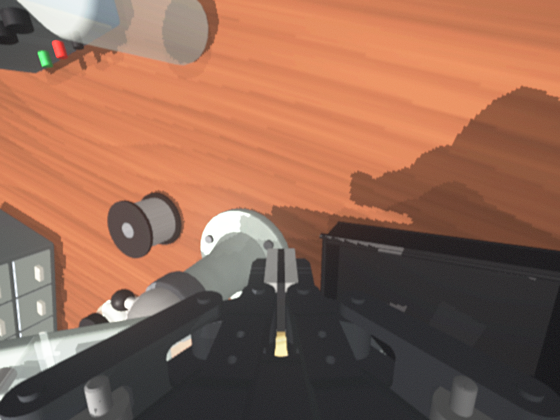

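Run:
```python
from h import *
p,Rt=tapgeo(1);f0=np.array(m.current_force());t=m.current_time()
for k in range(3):
    print(round(tap(1,.0075,.2,f0=f0),2))
print(m.current_time()-t)
snap('side','s7');snap('scene','sc7');print(m.current_time())
a=cv2.imread('pics/side0.png')[80:200,220:360];b_=cv2.imread('pics/s7.png')[80:200,220:360];c_=cv2.imread('pics/sc7.png')[180:300,310:450]
cv2.imwrite('pics/c7.png',np.vstack([cv2.resize(np.hstack([b_,c_]),None,fx=2.8,fy=2.8,interpolation=cv2.INTER_CUBIC)]))
```

```text
7.18
7.65
7.8
1.5
15.6
```

View pics/c7.png

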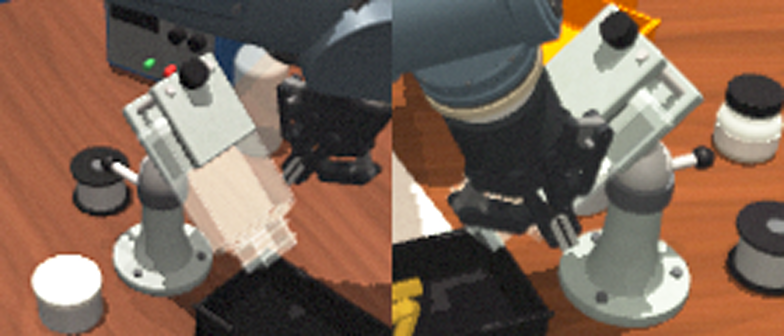

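The side crop shows an empty flask, and the scene crop shows brass in the tray at its left edge. I'll back off and count the stand-offs.

Run:
```python
from h import *
p,Rt=tapgeo(1)
m.move_l(p+Y*.05,max_speed=.2)
m.move_l(p+Y*.06+b*.12,max_speed=.25)
m.move_ptp([.5,-.2,.3],Rdown(np.radians(-74.2)))
p_,d,c=snap('scene','s8');snap('side','s8b');print(m.current_time())
a=cv2.imread('pics/s8.png')[180:330,260:450];b_=cv2.imread('pics/s8b.png')[80:230,220:410]
cv2.imwrite('pics/c8.png',cv2.resize(np.hstack([a,b_]),None,fx=2.1,fy=2.1,interpolation=cv2.INTER_CUBIC))
a=cv2.imread('pics/s8.png')
k=(a[...,2].astype(int)>a[...,0]+50)&(a[...,1].astype(int)>a[...,0]+30)
P=cloud(d,c);q=P-np.r_[mouth[:2]+.035*u[:2],0];tx=q@u;ty=q@Y
k&=(abs(tx)<.1)&(abs(ty)<.07)
n,l,s,ce=cv2.connectedComponentsWithStats(k.astype(np.uint8))
for i in range(1,n):
    if s[i,4]>10:print(s[i],tx[l==i].min().round(3),tx[l==i].max().round(3),ty[l==i].min().round(3),ty[l==i].max().round(3),P[l==i][:,2].max().round(3))
sel=(d>0)&(abs(P[...,0]-.65)<.12)&(abs(P[...,1]-.06)<.13)&(P[...,2]>.044)&(P[...,2]<.056)&(a.max(-1)<90)
print(cv2.minAreaRect(P[sel][:,:2].astype(np.float32)*1000))
for cam in ('scene','side'):print([ (round(r['confidence'],2),np.round(r['at'],3)) for r in m.look_for(cam,'spacer_a')])
```

```text
18.0833
[336 213  42  31 477] -0.1 -0.044 -0.049 0.048 0.193
[329 242  15  19  88] -0.045 -0.025 -0.026 0.014 0.143
[354 253  14  14  52] -0.081 -0.055 0.022 0.05 0.16
[364 258   9   7  12] -0.093 -0.075 0.045 0.049 0.139
[291 278  30  27 481] -0.023 0.064 -0.057 0.049 0.05
[269 288   8  16  72] 0.082 0.1 -0.07 -0.023 0.006
[283 307  90  27 446] -0.1 0.1 0.022 0.07 0.005
((649.0953979492188, 52.44557189941406), (119.84170532226562, 184.5780487060547), 15.161355972290039)
[(0.58, array([0.656, 0.019, 0.019])), (0.47, array([0.616, 0.028, 0.012])), (0.44, array([0.658, 0.04 , 0.016])), (0.35, array([0.606, 0.356, 0.049]))]
[(0.48, array([0.663, 0.039, 0.014]))]
```

View pics/c8.png

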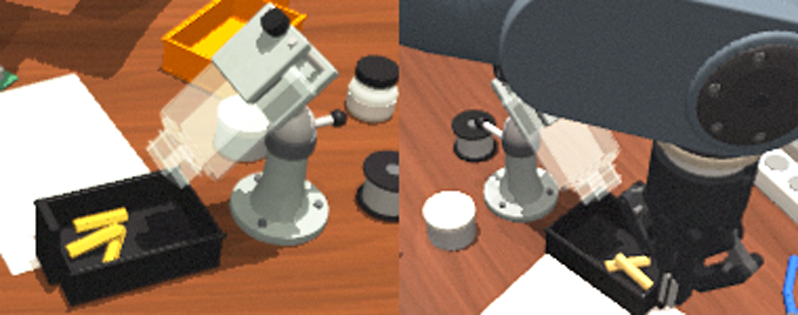

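The crop shows three stand-offs in the tray at about (102,219), (97,240) and (117,245), and an empty flask. The arm is clear, so I'll hand the job in.

Run:
```python
from h import *
m.dwell(.5);print(m.current_joint_vel(),m.current_time());m.sign_off()
```

```text
[ 0.0004781   0.00064659  0.00052578 -0.0002711  -0.00083922  0.0019396 ] 18.6833
the job is handed in; nothing more can be done
```

All three stand-offs are in the black tray, the flask is empty, and I handed the job in at 18.7 s of the 64 s allowed; no verdict is reported.

- **Tray:** I stood it lengthwise under the mouth and let go. It lies within about 1–2° of the flask's line, with the mouth centred across it to about 1 mm. The mouth sits about 35 mm from the tray's centre on the vice side, as described.
- **Taps:** Five taps on the left wall touched the flask. The force readings taken at the end of each stroke ran from 3 to 8 N. Brief peaks at impact were not recorded.
- **Stand-offs:** The last scene picture shows three separate stand-offs lying low in the tray, and the networks place them 12–19 mm above the bench.
- **Tray after tapping:** A re-measurement put its centre within about 1 mm of where it was before.
- **Bystanders:** I did not measure the tin, reel or jar again. They look unmoved in the last pictures, and the arm's path kept clear of them.

One check was weaker: in the side view the networks picked out only one stand-off, because the arm and tray wall hid part of the tray. In that picture I could make out only some of the brass, so the count of three rests on the scene camera. No check disagreed with it.

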